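Open the drying-pen gate and drop its latch into the hold-open keeper

TASK

Open the gate of the little drying pen so that the neck blanks can be taken out: tip the gravity latch bar up over its catch (its thumb tray presses down from above), swing the gate out, and let the bar drop into the notch of the hold-open keeper post so that the gate is held open. Work gently, never forcing the bar or the gate hard against a stop, and do not disturb the other things on the bench or in the pen.

Things in the scene. Friction and masses are not known exactly. Their poses are not given: they have to be found in the camera images.
- gate (a joint): Slatted wooden gate, 172 mm long, 16 thick, 22 to 87 mm above the bench, on an upright hinge pin at its left end (seen from the robot). Radians: 0 = shut, latched; grows as its free end swings out of the pen towards the robot (clockwise from above). The hinge is slightly stiff: the gate stays where it is left; swinging it by the tray takes about 1 to 2 N.
- latch (a joint): Steel latch bar, a rocker pivoted on the gate 130 mm from the hinge axis, 120 mm above the bench. Radians: 0 = down, level; grows as the nose rises and the tray sinks; stop at 0.32. The nose clears the low lugs above 0.22. Pressing the tray with 0.5 to 1 N (weight varies) raises the nose; let go, it falls to 0. The 20 x 34 mm block on its nose side is its weight.
- tray (a point): Middle of the floor of the thumb tray on the bar's tail: 54 mm long along the bar, 36 mm clear between two side lips 16 mm tall, open at both ends and above. With the bar down: level, 126 mm above the bench, 65 mm from the hinge axis; it sinks 20 mm when pressed to the stop. y along the bar to the hinge, z up. By the lips a finger in it can swing the gate either way, with play.
- hinge (a point): A point on the gate's upright hinge axis, 114 mm above the bench. Its x axis points into the pen, away from the robot; its y axis from the shut gate's free end to the hinge.
- nose (a point): Underside of the latch bar's nose where it lies in a notch: 210 mm from the hinge axis, 114 mm above the bench with the bar down. The nose is 8 mm wide, 12 mm tall, and ends 15 mm farther out.
- catch_slot (a point): Middle of the notch of the catch post that holds the gate shut, 114 mm above the bench, 210 mm from the hinge axis, between two dark steel lugs 18 mm apart: a low one (14 mm above this point) on the robot's side, over which the nose must be lifted, and a tall one (47 mm) on the pen's side.
- keeper_slot (a point): Middle of the hold-open keeper's notch, 114 mm up, 210 mm from the hinge axis, 0.95 to 1.45 rad from shut: a wooden post, strapped to the hinge foot, with two dark steel lugs 18 mm apart and 12 mm thick. The gate meets the low lug (14 mm above this point) first: the nose must be raised over it; the far lug (47 mm) stops even a raised nose. y to the hinge, x from tall to low lug.
- neck_a: Bystander: a mid-brown wooden neck blank lying in the pen, 176 x 44 x 34 mm; origin at the middle of its underside.
- neck_b: Bystander: a dark wooden neck blank lying in the pen, 176 x 44 x 34 mm; origin at the middle of its underside.
- plane: Bystander: a steel block plane, 150 x 46 x 45 mm, on the bench to the right of the gate; origin at the middle of its underside.
- clamp: Bystander: a wooden-jawed bar clamp lying on the bench to the left of the pen, 200 x 105 x 22 mm; origin at the middle of its underside.
- glue: Bystander: a white glue bottle standing to the far left of the gate, 56 mm across, 150 mm tall; origin at the middle of its underside.
- peg_jar: Bystander: an open white jar standing to the right of the pen, 72 mm across, 75 mm tall; origin at the middle of its underside.
- screwdriver: Bystander: a wooden-handled screwdriver, 200 mm long, on the bench to the right; origin under its middle.
- block: Bystander: a pale wooden block, 90 x 60 x 45 mm, on the bench to the left of the hinge; origin at the middle of its underside.
There are look-alikes about, which are no part of the job. What is shaped like the part that bears keeper_slot but orange, turquoise or yellow is not meant.

How it is judged:
By the outcome, as a careful person would: the job done as asked, in the order asked, and still so for the second after the job is handed in, with the robot touching nothing.
It also fails if it takes over 38 s, if anything falls off the work surface, if the arm or the gripper's body presses on something with over 40 N, if the wrist force passes 120 N, or if a joint passes its speed limit or range.

ROBOT

A 7-joint arm with a two-finger parallel gripper is mounted at the origin on the work surface. World frame = base frame: x ahead of the robot, y to its left, z up, the work surface at z = 0. Lengths are in m, angles in rad, forces in N, time in s.
With the tool pointing down it reaches from about 0.425 to 0.925 m from the base axis. Payload 6.8 kg.
Tool frame: the origin (TCP) lies at the very end of the fingers, on their centre line; the grasp point (between the pads) lies 19 mm behind it (r.tcp_to_grasp is the distance from the TCP to the grasp point, in m); z points along the fingers, y is the line along which they close (so a half turn about z gives the same grasp; the last joint's range is limited). The gripper opens to 85 mm and grips with 20 to 120 N. Pads are 22 mm wide; open, the fingers measure 114 mm over their backs; the gripper's body (76 mm by 85 mm) begins 54 mm behind the grasp point. The pads swing forward as they close: fully open they stand 13 mm farther back than shut.
Start: joints at [1.109, 0.477, 0.022, 1.555, -0.011, 1.109, -0.083], TCP at [0.234, -0.633, 0.231] pointing down, gripper open.
Joint ranges: [-2.96, 2.96], [-0.34, 2.1], [-1.41, 1.46], [0.24, 2.44], [-1.37, 4.51], [0.17, 1.92], [-2.96, 2.96]. Speed limits (rad/s): [2.39, 2.39, 3.14, 3.14, 3.14, 3.14, 3.14].

INTERFACE

Orientations are given as a rotation vector (axis times angle).
In Python, from bench import r gives the robot as it stands.
- The arm moves only by the tool step_arm, never from a script. Its argument "moves" is a list of rows, each a list of 7 numbers: the shift along the tool's x, y, z in mm, then the turn, a rotation vector about the tool's x, y, z in rad, then the finger opening in mm, from 0 to 85.4. A call has 1 to 8 rows; each row is the pose to reach, as a shift and turn from the pose commanded when the call began, along the tool's axes at that moment; what a row does not reach only later rows make up. A row lasts 1/10 s, in which the tool goes at most 50 mm and 8.59 degrees, less where a joint would pass 70% of its speed; a pose out of reach is approached as far as the arm can. A call with a gripper value outside its range is refused whole. The fingers move at their own pace and stop on an object; "grip_force" is the grip in N (left out, the last holds). Time passes only in rows, so rows that repeat a pose let the fingers close. It gives the time, the measured TCP pose, the force, the opening and the grip force at its end, in the units of the state.
- r.get_obs(): the state, without advancing time (a new reading comes with each control period).
- r.grab_frame(name): name is "side" or "top"; returns a dict with "image" (480x640x3 uint8, red, green, blue), "depth" (480x640 float32, m along the optical axis (not along the pixel's ray), 0 where there is no reading), "mtx" (3x3 intrinsics, pixels), "k1" (the pictures are not rectified: a ray, as slopes to the right and down, at radius r is drawn at 1 + k1 r^2 times it, then the intrinsics apply), "rvec" (rotation vector, rad) and "tvec" (3), from world to camera coordinates, as OpenCV has them. Camera axes: x right, y down, z forward; pixel columns grow to the right and rows downward; lengths in m; the calibration is good to about 2 mm. A picture is of the moment at which its call begins.
- r.hand_in(): hands the job in; it is judged then, once.
The state is a dict: "clock": time; "joints": joint angles; "qvel": joint speeds; "tau": joint torques, N m; "tcp_pos": TCP position; "orientation": TCP orientation; "contact_force": force on the tool from outside, world axes, zero at the start; "moment": the same for the moment, N m; "grip_width": finger opening in m; "gripper_force": force on a finger pad.
Only numpy, scipy, OpenCV 4.12 (cv2) and the standard library are available. Lean on these libraries where they do the work, as an engineer would, in place of code of your own. Each camera call takes 0.05 s, during which the arm holds its last target. There are 200 camera calls.

## Working session

There is one attempt and no reset: what is moved stays moved. The work goes in short steps, Python scripts to look and compute and a tool call to move; the robot and the scene stay as the last step left them, time stands still between calls to the robot, and variables do not carry over. Pictures are saved under pics/ and viewed, at most 10 in all, crops included, and the job is handed in when it is done.

Besides the shell and the picture viewer there is one more tool, called after "Call:" as a command line: name --pt "numbers of a row" for each row, then --argument value for the rest. step_arm: Moves the arm, as the interface text tells. Its arguments: {"type":"object","properties":{"moves":{"type":"array","items":{"type":"array","items":{"type":"number"}}},"grip_force":{"type":"number"}},"required":["moves"]}

```bash
mkdir -p pics; ls; cat > h.py <<'E'
import numpy as np, cv2, pickle
from bench import r
def grab(n):
    f=r.grab_frame(n); pickle.dump(f,open(n+'.pkl','wb')); return f
def load(n): return pickle.load(open(n+'.pkl','rb'))
def cloud(f):
    h,w=f['depth'].shape
    uv=np.stack(np.meshgrid(np.arange(w),np.arange(h)),-1).reshape(-1,1,2).astype(float)
    s=cv2.undistortPoints(uv,f['mtx'],np.array([f['k1'],0,0,0.])).reshape(h,w,2)
    d=f['depth'][...,None]; c=np.concatenate([s*d,d],-1)
    R=cv2.Rodrigues(np.array(f['rvec'],float))[0]
    P=(c-np.array(f['tvec']).ravel())@R
    P[f['depth']==0]=np.nan
    return P
E
python3 - <<'E'
from h import *
for n in('top','side'):
    f=grab(n); cv2.imwrite(f'pics/{n}0.png',f['image'][...,::-1]); R=cv2.Rodrigues(np.array(f['rvec'],float))[0]
    print(n,-R.T@np.array(f['tvec']).ravel(),R[2],f['k1'])
o=r.get_obs();print(o)
E
```

```text
pics
top [0.44849449 0.02178031 1.34145705] [ 0.13092911 -0.01813333 -0.99122588] 0.04260081199636876
side [0.07174808 0.62021368 0.85205788] [ 0.48493292 -0.53670836 -0.69049562] 0.048539378261503376
{'clock': 0.1, 'joints': array([ 1.10892869,  0.47771177,  0.02233152,  1.55635484, -0.01152297,
        1.10928989, -0.08310383]), 'qvel': array([-3.46511430e-05, -2.90559842e-03,  1.07863054e-03, -4.50900788e-03,
        2.80772510e-04, -9.59776680e-04, -1.29635095e-03]), 'tau': array([ 6.71112095e-03, -5.97751844e+01,  1.61437400e+00, -2.81950879e+01,
        1.27449693e-02,  5.01647213e-03,  3.43397596e-05]), 'tcp_pos': array([ 0.23366089, -0.63269846,  0.23042555]), 'orientation': array([-3.09100242e+00, -5.52548019e-01,  5.95238799e-04]), 'contact_force': array([-0.02225321,  0.04542167, -0.78698556]), 'moment': array([-0.03070811, -0.03439401, -0.03205254]), 'gripper_force': 0.0, 'grip_width': 0.08505107055873702}
```

View pics/top0.png

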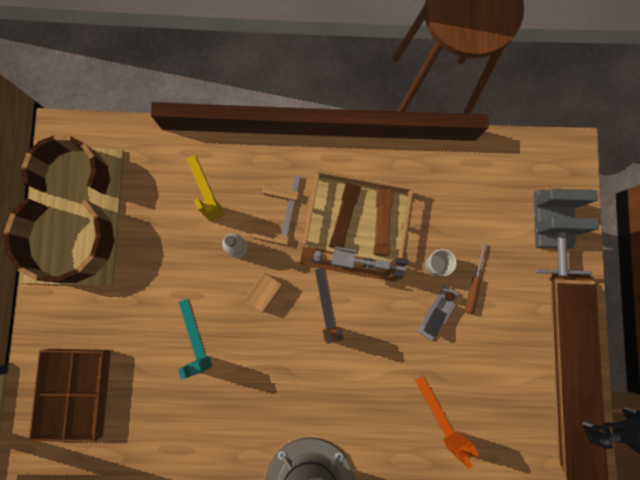

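View pics/side0.png

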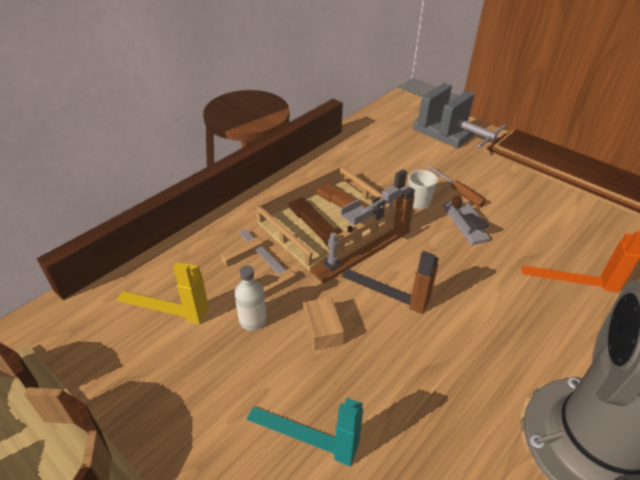

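Candidate keepers in the top view are yellow (205,205), turquoise (195,365), orange (460,450) and brown wood with dark lugs (330,335). The brown one fits: its strap runs to the hinge foot at (320,265), and it isn't one of the excluded colours. I'll confirm that in an enlarged crop.

```bash
python3 - <<'E'
from h import *
t=load('top');s=load('side')
a=cv2.resize(t['image'][235:355,290:430],None,fx=4,fy=4,interpolation=cv2.INTER_CUBIC)[:480]
b=cv2.resize(s['image'][160:320,310:450],None,fx=3,fy=3,interpolation=cv2.INTER_CUBIC)
cv2.imwrite('pics/crop0.png',cv2.resize(np.hstack([a,b])[...,::-1],(800,392)))
P=cloud(t)
for z0,z1 in((.10,.118),(.118,.135),(.135,.145),(.145,.2)):
    m=((P[...,2]>z0)&(P[...,2]<z1)); m[:230]=0;m[360:]=0;m[:,:290]=0;m[:,430:]=0
    n,l,st,c=cv2.connectedComponentsWithStats(m.astype('uint8'))
    for i in range(1,n):
        if st[i,4]>5: print(z0,st[i],P[l==i].mean(0).round(4),np.ptp(P[l==i],axis=0).round(3))
E
```

```text
0.1 [315 252   5   5  20] [ 0.5887 -0.0023  0.1047] [0.011 0.01  0.009]
0.1 [392 259  13   9  31] [ 0.5686 -0.2069  0.1113] [0.02  0.029 0.013]
0.1 [391 269  12  10  41] [ 0.5443 -0.2031  0.1113] [0.022 0.028 0.017]
0.1 [323 328  19  16 107] [ 0.3862 -0.0458  0.1122] [0.038 0.045 0.016]
0.118 [331 249  45  19 426] [ 0.5772 -0.0842  0.1274] [0.044 0.111 0.016]
0.118 [395 260   5   5   9] [ 0.5698 -0.202   0.1275] [0.011 0.01  0.014]
0.118 [389 265  17   6  56] [ 0.5576 -0.204   0.1267] [0.012 0.041 0.013]
0.118 [393 271  11   7  57] [ 0.5421 -0.2067  0.1292] [0.015 0.026 0.015]
0.118 [336 329   7  12  56] [ 0.3877 -0.0623  0.1294] [0.026 0.015 0.015]
0.135 [334 247  15   4  26] [ 0.6    -0.0594  0.1417] [0.008 0.035 0.01 ]
0.135 [349 250   7   2   9] [ 0.5953 -0.088   0.1421] [0.003 0.014 0.007]
0.135 [375 260  15  10  90] [ 0.5633 -0.1647  0.1419] [0.022 0.035 0.009]
0.135 [331 263  22   5  36] [ 0.5591 -0.0624  0.1411] [0.009 0.053 0.009]
0.145 [396 258  13   7  67] [ 0.5716 -0.211   0.1596] [0.016 0.027 0.019]
0.145 [325 332   7  12  59] [ 0.3812 -0.033   0.1616] [0.026 0.015 0.022]
```

View pics/crop0.png

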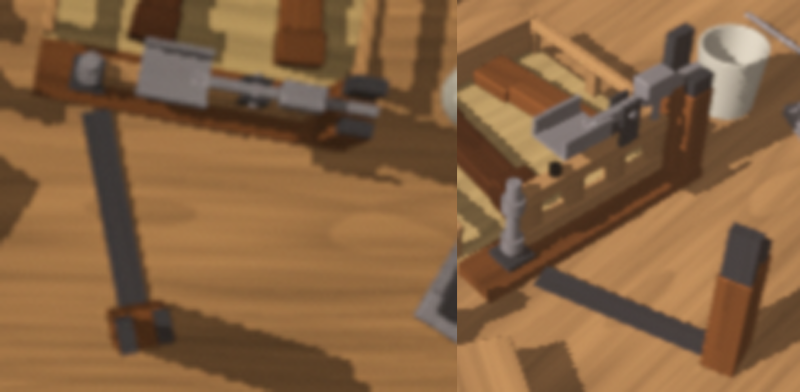

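The crop confirms it: the brown wooden post with dark lugs, its strap running to the hinge, is the keeper. Hinge to notch measures 207–208 mm at both the catch and the keeper (210 given). Slot angle is about 1.20 rad, in range. The tray middle is at about (0.578, -0.066).

The fingers will be shut, with tool y along the bar.

Call:
step_arm --pt "37 -29 0 0 0 -0.14 0" --pt "74 -58 0 0 0 -0.28 0" --pt "111 -87 0 0 0 -0.42 0" --pt "148 -116 0 0 0 -0.56 0" --pt "185 -145 0 0 0 -0.7 0" --pt "222 -174 0 0 0 -0.84 0" --pt "259 -203 0 0 0 -0.98 0" --pt "296 -232 0 0 0 -1.12 0" --grip_force 20

```text
clock: 0.9
tcp_pos: [0.4316, -0.3113, 0.2312]
orientation: [-2.321, -2.117, 0.0]
contact_force: [0.6, -0.2, -0.2]
grip_width: -0.0001
gripper_force: 0.0
```

```bash
cat > plan.py <<'E'
# usage: plan.py x y z  yaw_of_tool_y(deg) -> shift in tool axes (mm), turn about tool z
import sys
from h import *
from scipy.spatial.transform import Rotation as Rn
def plan(p,yaw):
    o=r.get_obs(); R=Rn.from_rotvec(o['orientation']).as_matrix()
    a=np.deg2rad(yaw); y=np.array([np.cos(a),np.sin(a),0]); z=np.array([0,0,-1.]); T=np.stack([np.cross(y,z),y,z],1)
    rv=Rn.from_matrix(R.T@T).as_rotvec()
    return o,(R.T@(np.array(p)-o['tcp_pos'])*1000).round(1),rv.round(3),np.degrees(np.arctan2(R[1,1],R[0,1])).round(1)
if __name__=='__main__':
    v=list(map(float,sys.argv[1:])); o,d,rv,yw=plan(v[:3],v[3])
    print(o['clock'],o['tcp_pos'].round(4),'yaw',yw,'F',o['contact_force'].round(2),'grip',o['grip_width'],'joints',o['joints'].round(2)); print('shift',d,'turn',rv)
E
python3 plan.py .578 -.066 .23 81.7
```

```text
0.9 [ 0.4316 -0.3113  0.2312] yaw -5.2 F [ 0.56 -0.25 -0.19] grip -0.00014835776886862028 joints [ 0.8   0.27 -0.35  1.88  0.11  1.02  0.32]
shift [257.6 123.4   1.1] turn [-0.    -0.    -1.517]
```

Call:
step_arm --pt "32 15 0 0 0 -0.14 0" --pt "64 31 0 0 0 -0.28 0" --pt "97 46 0 0 0 -0.42 0" --pt "129 62 0 0 0 -0.56 0" --pt "161 77 0 0 0 -0.7 0" --pt "193 93 0 0 0 -0.84 0" --pt "226 108 0 0 0 -0.98 0" --pt "258 123 0 0 0 -1.12 0"

```text
clock: 1.7
tcp_pos: [0.5789, -0.0669, 0.231]
orientation: [-0.841, -3.026, 0.0]
contact_force: [0.1, -0.2, 0.3]
grip_width: 0.0
gripper_force: 0.0
```

```bash
python3 plan.py .578 -.066 .145 81.7
```

```text
1.7 [ 0.5789 -0.0669  0.231 ] yaw 58.9 F [ 0.09 -0.24  0.33] grip 4.613973263317351e-05 joints [ 0.51  0.4  -0.64  1.75  0.27  1.08  0.8 ]
shift [ 1.2  0.3 86. ] turn [-0.    -0.001 -0.397]
```

Call:
step_arm --pt "1 0 10 0 0 -0.14 0" --pt "1 0 30 0 0 -0.28 0" --pt "1 0 50 0 0 -0.4 0" --pt "1 0 70 0 0 -0.4 0" --pt "1 0 76 0 0 -0.4 0" --pt "1 0 78 0 0 -0.4 0"

```text
clock: 2.3
tcp_pos: [0.5772, -0.0677, 0.1526]
orientation: [-0.232, -3.131, -0.0]
contact_force: [0.0, -0.3, -0.0]
grip_width: 0.0002
gripper_force: 0.0
```

```bash
python3 plan.py .578 -.066 .145 81.7; python3 - <<'E'
from h import *
t=grab('top');s=grab('side')
a=cv2.resize(t['image'][230:310,300:420],None,fx=4,fy=4,interpolation=cv2.INTER_CUBIC)
b=cv2.resize(s['image'][120:280,310:450],None,fx=4,fy=4,interpolation=cv2.INTER_CUBIC)
b=cv2.resize(b,(480,549)); a=cv2.copyMakeBorder(a,0,229,0,0,0)
cv2.imwrite('pics/c1.png',cv2.resize(np.hstack([a,b])[...,::-1],(800,458)))
E
```

```text
2.3 [ 0.5772 -0.0677  0.1526] yaw 81.5 F [ 0.01 -0.27 -0.05] grip 0.00024777879800402667 joints [ 0.53  0.5  -0.69  1.82  0.38  0.96  1.1 ]
shift [-0.6  1.8  7.6] turn [ 0.    -0.002 -0.003]
```

View pics/c1.png

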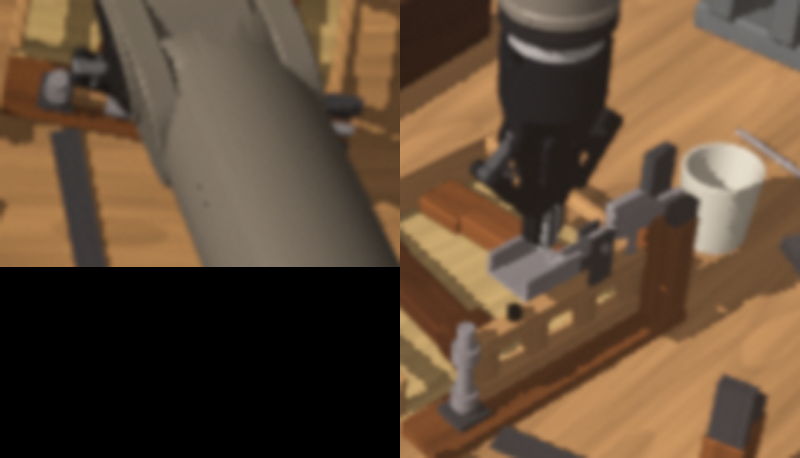

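Call:
step_arm --pt "-0.5 9 8 0 0 0 0" --pt "-0.5 9 16 0 0 0 0" --pt "-0.5 9 21 0 0 0 0" --pt "-0.5 9 24 0 0 0 0" --pt "-0.5 9 26 0 0 0 0" --pt "-0.5 9 28 0 0 0 0" --pt "-0.5 9 28 0 0 0 0"

```text
clock: 3.1
tcp_pos: [0.5795, -0.0589, 0.1252]
orientation: [-0.232, -3.133, 0.0]
contact_force: [0.4, -0.1, 1.1]
grip_width: 0.0003
gripper_force: 0.2
```

Call:
step_arm --pt "0 0 3 0 0 0 0" --pt "0 0 6 0 0 0 0" --pt "0 0 6 0 0 0 0"

```text
clock: 3.4
tcp_pos: [0.5795, -0.0588, 0.119]
orientation: [-0.232, -3.133, -0.0]
contact_force: [-0.4, 0.2, 1.4]
grip_width: -0.0001
gripper_force: 0.2
```

Call:
step_arm --pt "0 0 3 0 0 0 0" --pt "0 0 6 0 0 0 0" --pt "0 0 7 0 0 0 0" --pt "0 0 7 0 0 0 0"

```text
clock: 3.8
tcp_pos: [0.5794, -0.0589, 0.112]
orientation: [-0.232, -3.133, 0.0]
contact_force: [-0.5, -0.3, 0.7]
grip_width: 0.0
gripper_force: 0.2
```

```bash
cat > lk.py <<'E'
import sys
from h import *
s=grab('side'); cv2.imwrite(sys.argv[1],cv2.resize(s['image'][130:290,310:450],(525,600),interpolation=cv2.INTER_CUBIC)[...,::-1])
E
python3 plan.py .578 -.066 .145 81.7; python3 lk.py pics/c2.png
python3 - <<'E'
from h import *
s=load('side');P=cloud(s)
for v in range(150,240,5):
  for u in range(370,410,8): pass
# bar points: within 9 mm of bar line, list height by distance from hinge
h=np.array([.587,-.002]);u=np.array([-.145,-.989]);n=np.array([-.989,.145])
d=(P[...,:2]-h)@u; e=(P[...,:2]-h)@n
for a in range(140,230,8):
  m=(abs(d*1000-a)<4)&(abs(e)<.006)&(P[...,2]>.1)
  if m.sum(): print(a,m.sum(),np.percentile(P[m][:,2],[10,90]).round(4))
E
```

```text
3.8 [ 0.5794 -0.0589  0.112 ] yaw 81.5 F [-0.47 -0.34  0.74] grip 3.179817143517199e-05 joints [ 0.5   0.55 -0.66  1.85  0.43  0.89  1.05]
shift [  0.4  -7.3 -32.9] turn [-0.    -0.    -0.003]
140 27 [0.1094 0.1391]
148 47 [0.1242 0.1487]
156 30 [0.1272 0.1504]
164 38 [0.115  0.1511]
172 41 [0.1038 0.1528]
180 9 [0.1297 0.1479]
188 13 [0.1297 0.1413]
196 46 [0.1033 0.1403]
204 24 [0.1125 0.1436]
212 17 [0.1315 0.1469]
220 15 [0.1306 0.1456]
```

View pics/c2.png

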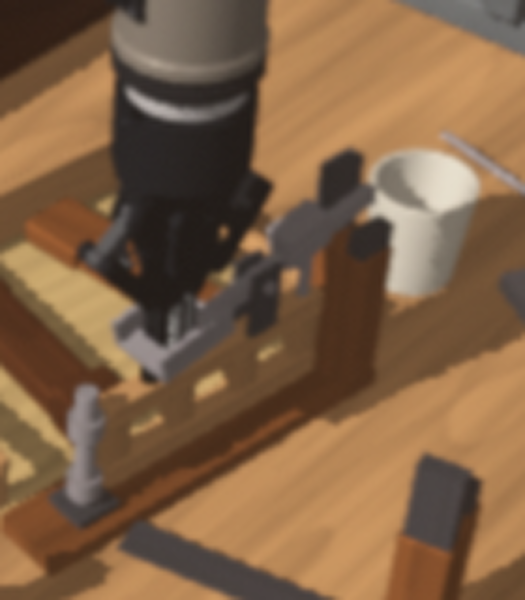

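The nose is raised to about 0.22 and stands just over the low lug in the image at (355,205). I'll press 2.5 mm more for margin.

Call:
step_arm --pt "0 0 1.5 0 0 0 0" --pt "0 0 2.5 0 0 0 0" --pt "0 0 2.5 0 0 0 0"

```text
clock: 4.15
tcp_pos: [0.5796, -0.0588, 0.1097]
orientation: [0.232, 3.133, 0.0]
contact_force: [-1.1, -0.2, -0.1]
grip_width: -0.0002
gripper_force: 0.2
```

```bash
python3 - <<'E'
from plan import *
# arc of tool: current radius/angle about hinge, swept clockwise
h=np.array([.587,-.002]); o=r.get_obs(); p=o['tcp_pos']; print(o['contact_force'].round(2),p.round(4))
v=p[:2]-h; R0=np.hypot(*v); a0=np.arctan2(v[1],v[0]); print(R0,np.degrees(a0))
u0=np.radians(-98.3)
R=Rn.from_rotvec(o['orientation']).as_matrix()
for k in np.arange(.1,1.25,.1):
    a=u0-k; off=R0*np.array([np.cos(a),np.sin(a)])
    d=np.append(h+off,p[2])-p
    print(round(k,2),(R.T@d*1000).round(1))
E
```

```text
[-1.11 -0.2  -0.12] [ 0.5796 -0.0588  0.1097]
0.05730078303496902 -97.45901276027392
0.1 [ 6.6  0.3 -0. ]
0.2 [12.2  1.1 -0. ]
0.3 [17.8  2.5 -0. ]
0.4 [23.2  4.4 -0. ]
0.5 [28.3  6.9 -0. ]
0.6 [33.2  9.9 -0. ]
0.7 [37.8 13.4 -0. ]
0.8 [42.  17.3 -0. ]
0.9 [45.8 21.5 -0. ]
1.0 [49.1 26.2 -0. ]
1.1 [52.  31.2 -0. ]
1.2 [54.4 36.4 -0. ]
```

Call:
step_arm --pt "3.3 0.1 0 0 0 0.05 0" --pt "6.4 0.3 0 0 0 0.1 0" --pt "9.3 0.7 0 0 0 0.15 0" --pt "12.2 1.1 0 0 0 0.2 0" --pt "15 1.8 0 0 0 0.25 0" --pt "17.8 2.5 0 0 0 0.3 0" --pt "20.5 3.4 0 0 0 0.35 0" --pt "23.2 4.4 0 0 0 0.4 0"

```text
clock: 4.95
tcp_pos: [0.5584, -0.0503, 0.1104]
orientation: [0.851, 3.022, 0.003]
contact_force: [3.2, 0.6, 0.6]
grip_width: -0.0001
gripper_force: 1.3
```

```bash
python3 plan.py .578 -.066 .1097 81.7; python3 lk.py pics/c3.png
```

```text
4.95 [ 0.5584 -0.0503  0.1104] yaw 58.5 F [3.17 0.58 0.64] grip -0.00012593448229647852 joints [ 0.43  0.5  -0.58  1.91  0.36  0.83  0.68]
shift [-24.9  -3.2   0.7] turn [ 0.002  0.002 -0.405]
```

View pics/c3.png

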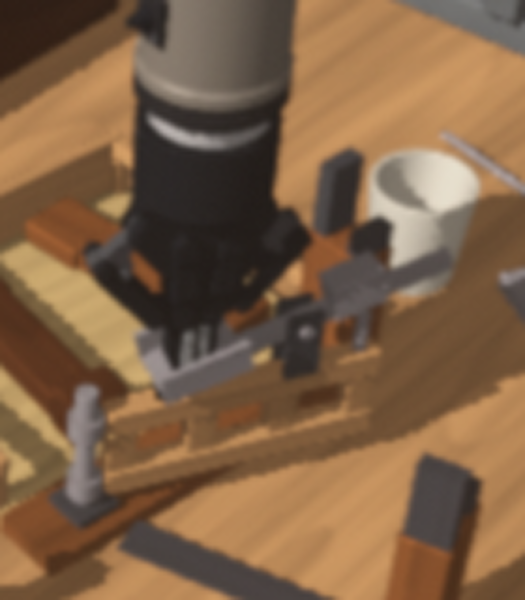

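The gate has swung clear of the catch with the nose up: nose tip (445,258), catch lug (375,235). Next is another 0.4 rad.

Call:
step_arm --pt "2.9 0.1 0 0 0 0.05 0" --pt "5.7 0.3 0 0 0 0.1 0" --pt "8.6 0.6 0 0 0 0.15 0" --pt "11.4 1.1 0 0 0 0.2 0" --pt "14.2 1.8 0 0 0 0.25 0" --pt "16.9 2.6 0 0 0 0.3 0" --pt "19.6 3.5 0 0 0 0.35 0" --pt "22.3 4.5 0 0 0 0.4 0"

```text
clock: 5.8
tcp_pos: [0.5418, -0.0353, 0.1103]
orientation: [1.434, 2.793, 0.002]
contact_force: [2.2, -0.1, 0.8]
grip_width: 0.0003
gripper_force: 1.4
```

```bash
python3 plan.py .578 -.066 .1097 81.7; cat > gate.py <<'E'
from h import *
h=np.array([.587,-.002])
def pts(n):
    P=cloud(grab(n)); d=P[...,:2]-h; rr=np.hypot(d[...,0],d[...,1]); k=-1.7157-np.arctan2(d[...,1],d[...,0]); k=(k+np.pi)%(2*np.pi)-np.pi
    return P,rr,k
for n in('side','top'):
    P,rr,k=pts(n)
    # gate board outer part, top edge, and bar nose / weight
    for nm,r0,r1,z0,z1 in(('gate top',.1,.17,.075,.095),('bar weight',.145,.18,.125,.165),('nose',.19,.226,.120,.158)):
        m=(rr>r0)&(rr<r1)&(P[...,2]>z0)&(P[...,2]<z1)&(k>.2)&(k<1.5)
        if m.sum(): print(n,nm,m.sum(),'k',np.percentile(k[m],[5,25,50,75,95]).round(3),'z',np.percentile(P[m][:,2],[10,50,90]).round(4))
E
python3 gate.py
```

```text
5.8 [ 0.5418 -0.0353  0.1103] yaw 35.6 F [ 2.24 -0.1   0.8 ] grip 0.0003150019989286443 joints [ 0.34  0.46 -0.49  1.95  0.3   0.8   0.31]
shift [-46.1  11.5   0.7] turn [ 0.002  0.002 -0.804]
side gate top 272 k [0.66  0.722 0.75  0.762 0.775] z [0.0775 0.0864 0.0902]
side bar weight 230 k [0.664 0.722 0.753 0.765 0.776] z [0.1308 0.1445 0.1531]
side nose 351 k [0.705 0.732 1.289 1.298 1.308] z [0.1253 0.1409 0.153 ]
top nose 35 k [1.14  1.149 1.157 1.283 1.305] z [0.1247 0.1288 0.153 ]
```

Call:
step_arm --pt "2.9 0.1 0 0 0 0.05 0" --pt "5.7 0.3 0 0 0 0.1 0" --pt "8.6 0.6 0 0 0 0.15 0" --pt "11.4 1.1 0 0 0 0.2 0" --pt "14.2 1.8 0 0 0 0.25 0" --pt "16.9 2.6 0 0 0 0.3 0" --pt "16.9 2.6 0 0 0 0.3 0"

```text
clock: 6.6
tcp_pos: [0.5327, -0.0201, 0.1098]
orientation: [-1.833, -2.551, 0.0]
contact_force: [0.6, 0.2, -0.3]
grip_width: -0.0
gripper_force: 0.3
```

```bash
python3 plan.py .578 -.066 .1097 81.7; sed -i "s/k<1.5)/k<1.1)/" gate.py; python3 gate.py; python3 - <<'E'
from h import *
s=load('side'); cv2.imwrite('pics/c4.png',cv2.resize(s['image'][160:330,310:460],(530,600),interpolation=cv2.INTER_CUBIC)[...,::-1])
E
```

```text
6.6 [ 0.5327 -0.0201  0.1098] yaw 18.6 F [ 0.55  0.18 -0.25] grip -9.600462946218183e-06 joints [ 0.27  0.44 -0.43  1.98  0.25  0.78  0.02]
shift [-57.9  28.2   0.1] turn [-0.    -0.    -1.101]
side gate top 276 k [0.969 1.036 1.061 1.075 1.091] z [0.0776 0.0867 0.0901]
side bar weight 257 k [0.973 1.021 1.065 1.077 1.088] z [0.1317 0.1449 0.1535]
side nose 112 k [1.004 1.021 1.032 1.039 1.048] z [0.1375 0.1451 0.1498]
```

View pics/c4.png

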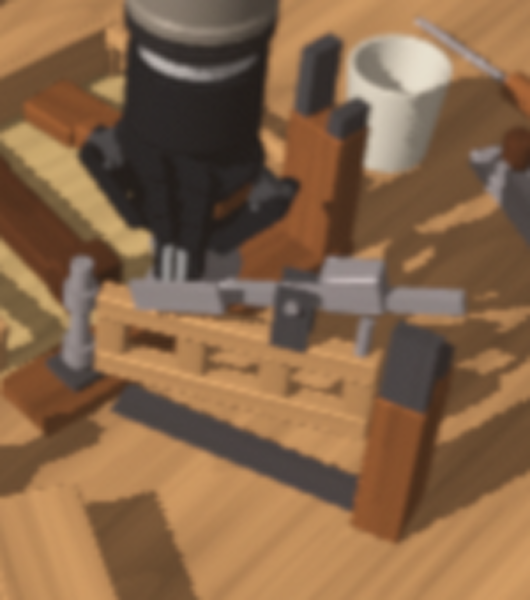

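The nose (430,300) is up at about 0.27 rad and the gate is at about 1.03, just short of the keeper's low lug. I'll continue slowly over it.

Call:
step_arm --pt "1.4 0 0 0 0 0.025 0" --pt "2.9 0.1 0 0 0 0.05 0" --pt "4.3 0.2 0 0 0 0.075 0" --pt "5.7 0.3 0 0 0 0.1 0" --pt "7.1 0.4 0 0 0 0.125 0" --pt "8.6 0.6 0 0 0 0.15 0" --pt "9.7 0.8 0 0 0 0.17 0" --pt "9.7 0.8 0 0 0 0.17 0"

```text
clock: 7.5
tcp_pos: [0.5304, -0.0104, 0.1098]
orientation: [-2.045, -2.384, -0.0]
contact_force: [-0.6, 0.4, -0.7]
grip_width: -0.0002
gripper_force: 0.2
```

```bash
python3 plan.py .578 -.066 .1097 81.7; sed -i "s/k<1.1)/k<1.5)/" gate.py; python3 gate.py; python3 - <<'E'
from h import *
s=load('side');t=load('top')
a=cv2.resize(s['image'][210:290,350:450],(750,600),interpolation=cv2.INTER_CUBIC)
b=cv2.resize(t['image'][315:355,305:365],(300,200),interpolation=cv2.INTER_CUBIC)
a[400:,:300]=b
cv2.imwrite('pics/c5.png',a[...,::-1])
E
```

```text
7.5 [ 0.5304 -0.0104  0.1098] yaw 8.7 F [-0.55  0.45 -0.68] grip -0.00015639734717706426 joints [ 0.22  0.43 -0.39  1.99  0.23  0.77 -0.15]
shift [-62.2  38.6   0.1] turn [ 0.    -0.    -1.273]
side gate top 284 k [1.13  1.191 1.224 1.238 1.253] z [0.0775 0.087  0.0908]
side bar weight 259 k [1.13  1.187 1.225 1.238 1.249] z [0.132  0.1451 0.1535]
side nose 262 k [1.154 1.286 1.294 1.299 1.306] z [0.1243 0.1401 0.1547]
```

View pics/c5.png

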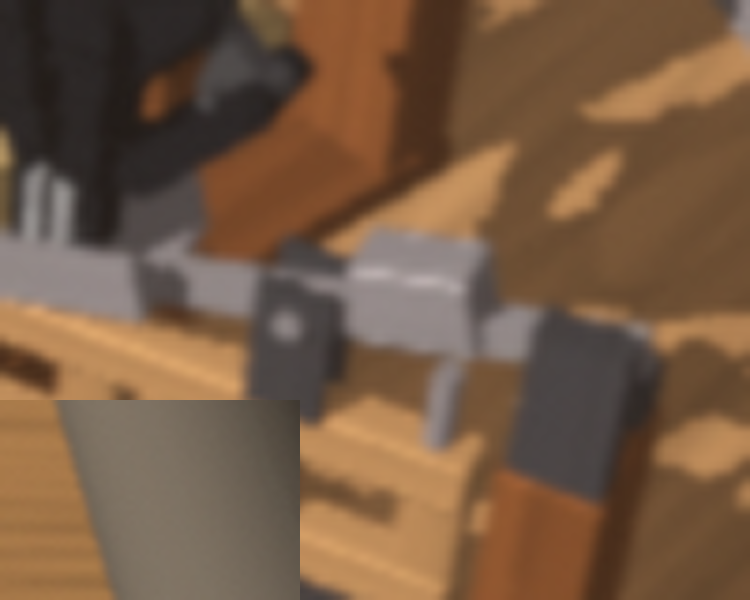

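Gate is at about 1.19 and the slot is at about 1.206 by the same view. I'll creep 1.2 mm further, then raise slowly.

Call:
step_arm --pt "0.6 0 0 0 0 0.01 0" --pt "1.2 0 0 0 0 0.02 0" --pt "1.2 0 0 0 0 0.02 0" --pt "1.2 0 -3 0 0 0.02 0" --pt "1.2 0 -6 0 0 0.02 0" --pt "1.2 0 -9 0 0 0.02 0" --pt "1.2 0 -9 0 0 0.02 0"

```text
clock: 8.3
tcp_pos: [0.5306, -0.0097, 0.1194]
orientation: [2.069, 2.364, 0.001]
contact_force: [-0.1, -0.1, 1.4]
grip_width: -0.0002
gripper_force: 0.5
```

```bash
python3 plan.py .578 -.066 .1097 81.7; python3 gate.py
```

```text
8.3 [ 0.5306 -0.0097  0.1194] yaw 7.6 F [-0.09 -0.12  1.38] grip -0.0001926975522678667 joints [ 0.22  0.41 -0.39  1.98  0.22  0.79 -0.17]
shift [-62.1  39.6   9.7] turn [ 1.000e-03  1.000e-03 -1.293e+00]
side gate top 281 k [1.148 1.206 1.236 1.25  1.27 ] z [0.0775 0.087  0.0916]
side bar weight 251 k [1.147 1.193 1.235 1.248 1.258] z [0.1289 0.1429 0.1476]
side nose 253 k [1.165 1.286 1.294 1.301 1.309] z [0.1243 0.137  0.1539]
```

The weight top has dropped 6 mm, so θ is about 0.12 and the nose underside is below the low lug's top: it's in the notch. I'll release fully.

Call:
step_arm --pt "0 0 -4 0 0 0 0" --pt "0 0 -8 0 0 0 0" --pt "-4 0 -14 0 0 0 0" --pt "-6 0 -25 0 0 0 0" --pt "-6 0 -50 0 0 0 0" --pt "-6 0 -90 0 0 0 0" --pt "-6 0 -130 0 0 0 0" --pt "-6 0 -130 0 0 0 0"

```text
clock: 9.2
tcp_pos: [0.5345, -0.0153, 0.2553]
orientation: [2.064, 2.358, 0.011]
contact_force: [0.8, 0.2, 1.3]
grip_width: -0.0
gripper_force: 0.0
```

```bash
python3 plan.py .578 -.066 .25 81.7; python3 gate.py; python3 - <<'E'
from h import *
s=load('side');t=load('top')
a=cv2.resize(s['image'][190:290,310:450],(800,571),interpolation=cv2.INTER_CUBIC)
cv2.imwrite('pics/c6.png',a[...,::-1])
E
```

```text
9.2 [ 0.5345 -0.0153  0.2553] yaw 7.6 F [0.81 0.15 1.32] grip -2.164133414192822e-05 joints [ 0.28  0.25 -0.43  1.85  0.12  1.06 -0.07]
shift [-56.   36.3   5.8] turn [ 0.008  0.008 -1.293]
side gate top 282 k [1.141 1.201 1.234 1.249 1.264] z [0.0778 0.0865 0.0905]
side bar weight 230 k [1.145 1.187 1.233 1.248 1.258] z [0.128  0.1409 0.144 ]
side nose 254 k [1.146 1.287 1.295 1.299 1.306] z [0.1238 0.1373 0.154 ]
```

View pics/c6.png

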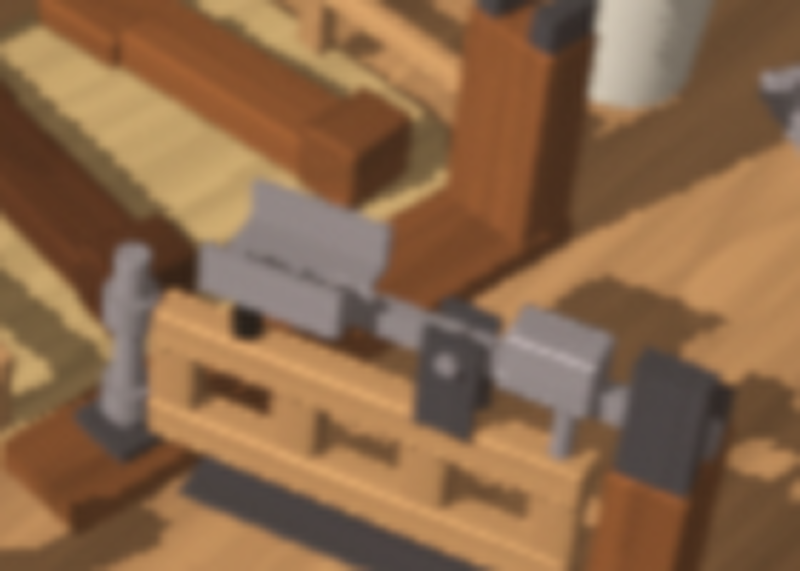

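The bar lies level: it runs parallel to the gate's top rail, its rest pin (562,430) is down on the gate, and its nose (615,405) runs into the notch behind the tall lug. One number check comes before handing in.

```bash
python3 - <<'E'
from h import *
P=cloud(load('side')); d=P[...,:2]-np.array([.587,-.002]); rr=np.hypot(d[...,0],d[...,1]); k=(-1.7157-np.arctan2(d[...,1],d[...,0])+np.pi)%(2*np.pi)-np.pi
ok=True
for a,b in((.045,.06),(.07,.085),(.105,.12),(.15,.16),(.17,.18)):
    m=(rr>a)&(rr<b)&(abs(k-1.2)<.4)&(P[...,2]>.1)&(P[...,2]<.16); print(a,m.sum(),np.percentile(P[m][:,2],95).round(4))
E
python3 -c "
from bench import r
o=r.get_obs();print(o['clock'],o['tcp_pos'],o['contact_force']);print(r.hand_in())"
```

```text
0.045 114 0.1432
0.07 170 0.1434
0.105 78 0.1324
0.15 80 0.1443
0.17 81 0.1439
9.3 [ 0.53170265 -0.01575724  0.25039786] [-0.19134034 -0.24216571 -0.51709531]
the job is handed in; nothing more can be done
None
```

The gate is open at about 1.20 rad, the latch bar lies level in the keeper's notch, the arm is clear, and the job was handed in at 9.3 s; no verdict came back.

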